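Hang the hot crucible carrier to cool and open the desiccator

TASK

The crucibles are about to go into the desiccator. First hang their steel carrier by its handle on both hooks of the twin-hook cooling stand, crucibles still standing in it, and let go; then open the small desiccator the proper way: slide its lid a few centimetres sideways along the flat rim to break the seal, and only then lift it by its knob. Finish while still holding the lid in the air, level and steady, a few centimetres higher than the rim and off to one side so that the jar's mouth is completely uncovered for me to load; never let the lid down to the bench, and leave the jar and everything else where it stands.

Things in the scene. Friction and masses are not known exactly. Their poses are not given: they have to be found in the camera images.
- carrier: Stainless crucible carrier, loose, 0.2 to 0.3 kg, holding two lidded crucibles (lids reach 50 mm up). Plates 56 (x) x 132 (y) mm; over them a rigid upright handle: 6 mm side rods at y = -62 and +62 mm joined by a straight 6 mm top bar along y, its centre line 125 mm above the underside. Origin: centre of the underside, z up. Same either way round.
- carrier_grip (a point): Middle of the carrier's wooden grip, a sleeve 14 mm thick and 44 mm long (along carrier y) on the middle of the top bar, 125 mm above the carrier's underside; the bare bar goes on 34 mm beyond the sleeve at each end.
- crucible_a: White porcelain crucible with its lid, 42 mm across, 47 mm tall, loose, standing 34 mm to the -y side of the carrier's middle on its lower plate (3 mm up), guided by a hole in the upper plate. Origin: centre of its underside.
- crucible_b: The second crucible, the same, on the +y side of the carrier.
- stand: Twin-hook cooling stand, fixed: grey base 130 (x) x 150 (y) x 12 mm, two upright 8 mm steel rods at x = +45 mm, y = -38 and +38 mm, which bend over at the top (216 mm high) towards -x and end in upturned hooks, 68 mm free between them. Origin: centre of the base's underside; the hooks' open side faces -x. The carrier hangs with its bar along stand y.
- hooks (a point): Midway between the hooks, at the resting height of the centre line of the carrier's bar: 207 mm above the bench, 16 mm to -x of the stand's origin. Hooks at y = -38 and +38 mm from here; their upturned tips, 24 mm further to -x, reach 19 mm above this point. A bar let down on both arms from 12 mm to -x to 30 mm to +x of here hangs safely (it need not slide down to this point). Axes as the stand's.
- jar: Small glass desiccator jar, loose, 1.7 kg: round, 186 mm across its flat flange, 125 mm tall, mouth 140 mm across, white porcelain plate inside. Origin: centre of its underside. (A larger closed desiccator at the back of the bench is not meant.)
- jar_rim (a point): Centre of the jar's mouth, level with the flat flange on which the lid lies, 125 mm above the jar's underside.
- lid: Glass lid of the small desiccator, loose, 0.5 to 0.65 kg: flat ring 186 mm across and 8 mm thick lying on the jar's flange, a dome to 54 mm and a knob on top to 97 mm. It can slide freely on the flange, no catch or step. Origin: centre of its flat underside; z up.
- lid_knob (a point): Middle of the lid's black round knob, on the lid's axis, 80 mm above the lid's underside: the knob is 35 mm across from 69 to 91 mm and has a thinner neck below.
- bottle_tall: Bystander: weighing bottle with stopper, 40 mm across, 72 mm tall. Origin under its centre.
- bottle_low: Bystander: weighing bottle with stopper, 62 mm across, 50 mm tall. Origin under its centre.
- mortar: Bystander: white mortar, 84 mm across, 48 mm tall. Origin under its centre.
- tongs: Bystander: steel crucible tongs lying flat, 215 mm long along x, 14 mm high. Origin under the pivot.
- spatula: Bystander: thin steel spatula lying flat, 190 mm long along x. Origin under its middle.
- wash_bottle: Bystander: white wash bottle, 68 mm across, 175 mm tall. Origin under its centre.
- reagent: Bystander: brown glass jar with black cap, 60 mm across, 95 mm tall. Origin under its centre.

How it is judged:
On the way, in this order (a step that is already met when the one before it is completed fails the run):
1. the carrier hangs level by its handle on the stand's hooks, clear of the bench and let go, both crucibles in it (contact force between carrier and stand above 0.5 N and height (world z) of carrier above 0.05 m and contact force between the fingers and carrier below 0.05 N and angle between carrier's own z axis and vertical below 0.2 rad and distance between carrier_grip and hooks below 0.045 m and distance between each of crucible_a, crucible_b and carrier below 0.05 m and angle between each of crucible_a, crucible_b's own z axis and vertical below 0.4 rad), for 0.3 s.
2. the lid, still lying flat on the flange, has been slid at least 20 mm sideways (horizontal distance between lid and jar_rim above 0.02 m and z of lid in the frame of jar_rim below 0.004 m and angle between lid's own z axis and vertical below 0.08 rad and contact force between lid and jar above 0.3 N), for 0.1 s.
At the end, for the whole second after the job is handed in: Lid carried by the fingers alone, underside 20 mm or more above rim height, axis 155 mm or more beside the jar's axis, level within 0.12 rad, slower than 30 mm/s. Carrier let go, hanging within 0.2 rad of level, grip within 45 mm of the hooks' resting point, both crucibles standing in it (all of step 1 and height (world z) of lid above 0.145 m and horizontal distance between lid and jar_rim above 0.155 m and angle between lid's own z axis and vertical below 0.12 rad and linear speed of lid below 0.03 m/s and angular speed of lid below 0.2 rad/s and contact force between the fingers and lid above 1 N and contact force between lid and jar below 0.05 N and contact force between lid and stand below 0.05 N and contact force between lid and carrier below 0.05 N and contact force between lid and bottle_tall below 0.05 N and contact force between lid and bottle_low below 0.05 N and contact force between lid and mortar below 0.05 N and contact force between lid and tongs below 0.05 N and contact force between lid and spatula below 0.05 N and contact force between lid and wash_bottle below 0.05 N and contact force between lid and reagent below 0.05 N and angle between jar's own z axis and vertical below 0.05 rad); the arm keeps its last pose, push and grip.
It fails at once if a crucible is tipped over or thrown out (angle between any of crucible_a, crucible_b's own z axis and vertical above 0.8 rad).
It fails at once if the lid is tipped far over (angle between lid's own z axis and vertical above 0.4 rad).
It fails at once if the lid goes down to the bench (height (world z) of lid below 0.01 m).
It fails at once if the jar is pushed more than 30 mm (distance of jar from where it was at the start of the episode above 0.03 m).
It fails at once if a bystander is moved more than 30 mm (distance of any of bottle_tall, bottle_low, mortar, tongs, spatula, wash_bottle, reagent from where it was at the start of the episode above 0.03 m).
It also fails if it takes over 61 s, if anything falls off the work surface, if the arm or the gripper's body presses on something with over 40 N, if the wrist force passes 120 N, or if a joint passes its speed limit or range.

ROBOT

A 6-joint arm with a two-finger parallel gripper is mounted at the origin on the work surface. World frame = base frame: x ahead of the robot, y to its left, z up, the work surface at z = 0. Lengths are in m, angles in rad, forces in N, time in s.
With the tool pointing down it reaches from about 0.3 to 0.85 m from the base axis. Payload 5.4 kg.
Tool frame: the origin (TCP) lies midway between the tips of the shut fingers; the grasp point (between the pads) lies 19 mm behind it (env.grip_point_offset is the distance from the TCP to the grasp point, in m); z points along the fingers, y is the line along which they close (so a half turn about z gives the same grasp; the last joint's range is limited). The gripper opens to 85 mm and grips with 20 to 120 N. Pads are 22 mm wide; open, the fingers measure 114 mm over their backs; the gripper's body (76 mm by 85 mm) begins 54 mm behind the grasp point. The pads swing forward as they close: fully open they stand 13 mm farther back than shut.
Start: joints at [-1.31, 0.158, 1.597, -0, 1.386, -0.21], TCP at [0.261, -0.512, 0.231] pointing down, gripper open.
Joint ranges: [-2.91, 2.91], [-0.94, 2.29], [0.18, 2.7], [-1.29, 4.43], [0.17, 2.64], [-3, 3]. Speed limits (rad/s): [2.57, 2.57, 3.14, 3.14, 3.14, 3.14].

INTERFACE

Orientations are given as a unit quaternion [x, y, z, w].
In Python, from bench import env gives the robot as it stands.
- The arm moves only by the shell command python3 drive.py 'ROWS' [FORCE]. ROWS is rows parted by semicolons, their numbers by spaces, 1 to 5 of them, each of 7 numbers: a rotation vector rx, ry, rz in rad, then dx, dy, dz in m, then the finger opening in m; each row shifts and turns the commanded pose from where the row before left it, along the tool's axes as they then stand; what a row does not reach is not made up. A row lasts 1/12 s, in which the tool goes at most 0.0417 m and 0.125 rad, less where a joint would pass 70% of its speed; a pose out of reach is approached as far as the arm can. The fingers move at their own pace and stop on an object; FORCE is the grip in N (left out, the last holds). Time passes only in rows, so rows that do not move let the fingers close. It prints the time, the measured TCP pose, the force, the opening and the grip force at its end.
- env.get_obs(): the state, without advancing time (a new reading comes with each control period).
- env.snapshot(name): name is "side" or "top"; returns a dict with "img" (420x560x3 uint8, red, green, blue), "vertical_fov" (degrees; the focal length in pixels is half the picture's height over the tangent of half this angle, whatever the lens; pixels are square), "cx", "cy" (the principal point, pixels), "k1" (the pictures are not rectified: a ray, as slopes to the right and down, at radius r is drawn at 1 + k1 r^2 times it, then the intrinsics apply), "rvec" (rotation vector, rad) and "tvec" (3), from world to camera coordinates, as OpenCV has them. Camera axes: x right, y down, z forward; pixel columns grow to the right and rows downward; lengths in m; the calibration is good to about 2 mm. A picture is of the moment at which its call begins. There is no depth.
- env.sign_off(): hands the job in; it is judged then, once.
The state is a dict: "time": time; "joint_positions": joint angles; "qvel": joint speeds; "effort": joint torques, N m; "position": TCP position; "eef_rot": TCP orientation; "ft_force": force on the tool from outside, world axes, zero at the start; "moment": the same for the moment, N m; "finger_gap": finger opening in m; "grasp_force": force on a finger pad.
Only numpy, scipy, OpenCV 4.12 (cv2) and the standard library are available. Lean on these libraries where they do the work, as an engineer would, in place of code of your own. Each camera call takes 0.05 s, during which the arm holds its last target. There are 200 camera calls.

## Working session

There is one attempt and no reset: what is moved stays moved. The work goes in short steps, Python scripts to look and compute and a shell command to move; the robot and the scene stay as the last step left them, time stands still between calls to the robot, and variables do not carry over. Pictures are saved under pics/ and viewed, at most 13 in all, crops included, and the job is handed in when it is done.

```bash
ls; mkdir -p pics
cat > h.py <<'E'
import numpy as np, cv2
from bench import env
from scipy.spatial.transform import Rotation as R
def cal(s):
    f=210/np.tan(np.radians(s["vertical_fov"])/2)
    return f,s["cx"],s["cy"],s["k1"],R.from_rotvec(np.ravel(s["rvec"])).as_matrix(),np.ravel(s["tvec"])
def proj(s,P):
    f,cx,cy,k,Rm,t=cal(s); c=np.atleast_2d(P)@Rm.T+t; m=c[:,:2]/c[:,2:]
    m=m*(1+k*(m**2).sum(1,keepdims=True)); return m*f+[cx,cy]
def ray(s,uv):
    f,cx,cy,k,Rm,t=cal(s); d=(np.array(uv,float)-[cx,cy])/f; m=d.copy()
    for _ in range(20): m=d/(1+k*(m@m))
    v=Rm.T@np.array([*m,1]); return -Rm.T@t, v/np.linalg.norm(v)
def atz(s,uv,z):
    o,v=ray(s,uv); return o+v*(z-o[2])/v[2]
def tri(a,ua,b,ub):
    o,v=ray(a,ua);p,w=ray(b,ub)
    x=np.linalg.lstsq(np.c_[v,-w],p-o,rcond=None)[0]
    A=o+v*x[0];B=p+w*x[1]; return (A+B)/2,np.linalg.norm(A-B)
E
python3 - <<'E'
from h import *
import pickle
o=env.get_obs();print({k:np.round(v,3) for k,v in o.items()},env.grip_point_offset)
d={}
for n in("side","top"):
    s=env.snapshot(n);d[n]=s;cv2.imwrite(f"pics/{n}0.png",cv2.resize(s["img"][...,::-1],(800,600),interpolation=cv2.INTER_CUBIC))
    print(n,{k:v for k,v in s.items() if k!="img"}, ray(s,(280,210)))
pickle.dump(d,open("s0.pkl","wb"))
E
```

```text
bench.py
drive.py
pics
{'time': np.float64(0.0), 'joint_positions': array([-1.31 ,  0.159,  1.598, -0.   ,  1.386, -0.21 ]), 'qvel': array([-0.001, -0.001,  0.   ,  0.   , -0.001, -0.002]), 'effort': array([ 1.0000e-03, -3.9599e+01, -3.3143e+01, -0.0000e+00,  8.0000e-03,
        0.0000e+00]), 'position': array([ 0.261, -0.512,  0.23 ]), 'eef_rot': array([ 0.972,  0.233, -0.   , -0.001]), 'ft_force': array([-1.038,  0.497,  0.218]), 'moment': array([ 0.008,  0.009, -0.007]), 'grasp_force': np.float64(0.0), 'finger_gap': np.float64(0.085)} 0.0187
side {'vertical_fov': 46.700174266290325, 'cx': 277.82810441825217, 'cy': 216.53074306847708, 'k1': -0.09572373611588948, 'rvec': array([ 0.06663279, -2.79376547,  1.36727374]), 'tvec': array([0.55811004, 0.08010125, 1.75903254])} (array([0.47809595, 1.36678832, 1.14691432]), array([ 0.04206392, -0.79684897, -0.60271249]))
top {'vertical_fov': 52.38900195607137, 'cx': 281.84348607457866, 'cy': 209.8337355156319, 'k1': 0.015402737417184896, 'rvec': array([ 2.12356569, -2.11923449,  0.17684407]), 'tvec': array([0.0467474 , 0.56373666, 1.43002066])} (array([0.29916663, 0.02807013, 1.50819589]), array([ 0.17816941,  0.01770527, -0.98384053]))
```

View pics/side0.png

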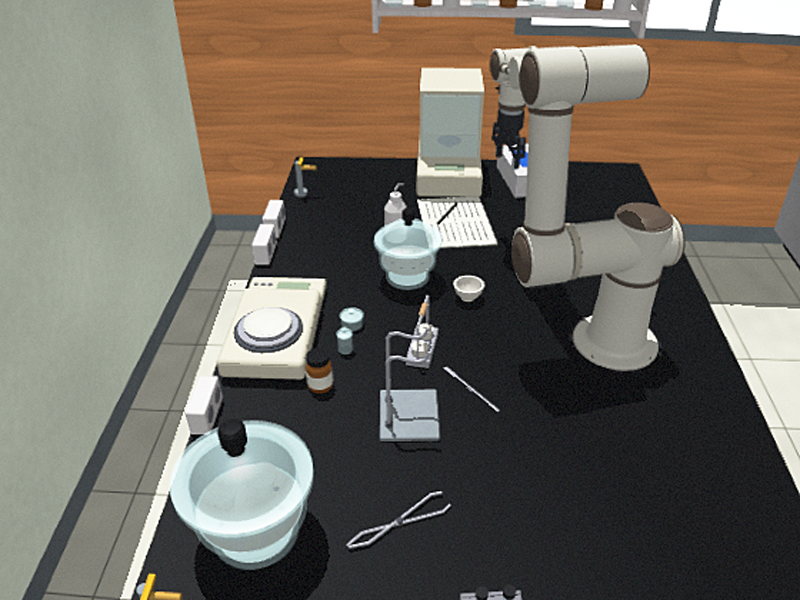

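View pics/top0.png

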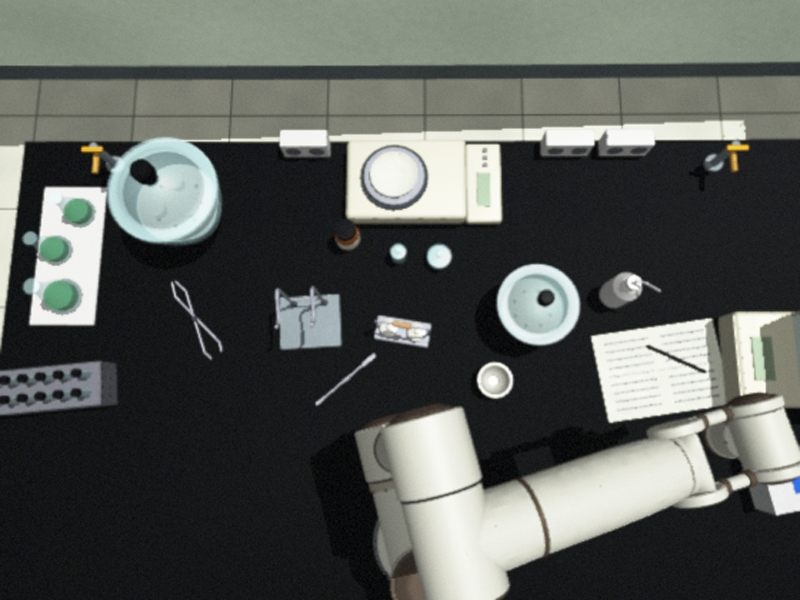

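The side view shows the jar (≈407,245), carrier (≈423,340) and stand (≈408,400), in 800x600 pixels. The top view shows the stand (≈310,320), carrier (≈403,330) and jar (≈538,305). I'll enlarge these for measuring.

Run:
```python
from h import *
import pickle
d=pickle.load(open("s0.pkl","rb"))
def crop(n,x,y,w=80,h=60,k=5):
    im=cv2.resize(np.ascontiguousarray(d[n]["img"][y:y+h,x:x+w,::-1]),None,fx=k,fy=k,interpolation=cv2.INTER_CUBIC)
    for i in range(0,w,10):
        cv2.line(im,(i*k,0),(i*k,6),(0,255,255),1);cv2.putText(im,str(x+i),(i*k,16),0,.35,(0,255,255),1)
    for i in range(10,h,10):
        cv2.line(im,(0,i*k),(6,i*k),(0,255,255),1);cv2.putText(im,str(y+i),(8,i*k+4),0,.35,(0,255,255),1)
    return im
a=np.vstack([np.hstack([crop("top",185,190,120,60,5)[:, :],]),])
b=crop("side",260,200,60,110,5)
c=np.vstack([crop("top",340,180,70,65,4),crop("side",255,140,70,65,4)])
m=np.zeros((550,800,3),np.uint8)
m[:550,:300]=b; m[:520,300:580]=c
cv2.imwrite("pics/c1.png",m); cv2.imwrite("pics/c2.png",crop("top",185,195,120,55,6.0.__int__()))
```

```text
(no output)
```

View pics/c1.png

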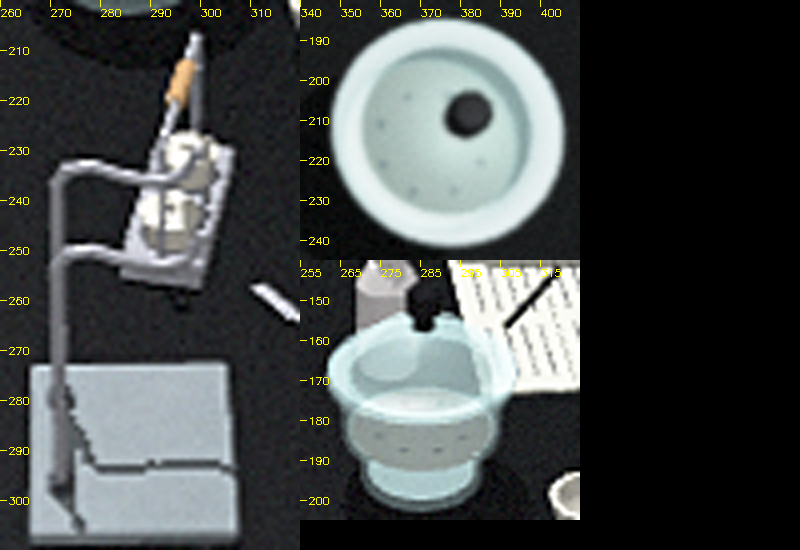

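View pics/c2.png

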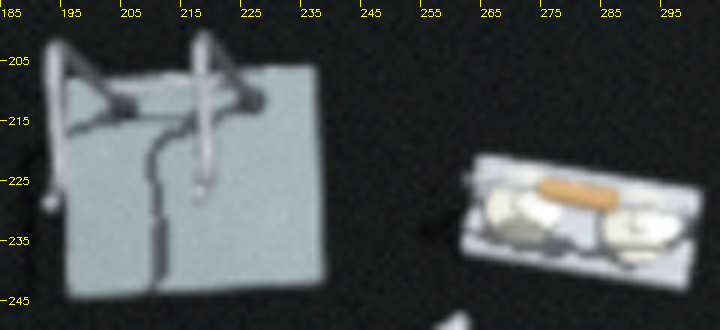

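c1 (side) shows the grip from (294.8,220.6) to (297.4,212), the base corners, and the knob near (286.3,150). c2 (top) shows the grip from (275,226.2) to (288,228), the hook tips at (193.3,228.8) and (218.3,227), and the knob at (382,208.7). Next I triangulate.

Run:
```python
from h import *
import pickle
np.set_printoptions(precision=4,suppress=True)
d=pickle.load(open("s0.pkl","rb"));T=d["top"];S=d["side"]
print("grip",tri(T,(281.5,227.1),S,(296.1,216.4)))
a=tri(T,(275,226.2),S,(294.8,220.6));b=tri(T,(288,228),S,(297.4,212));print(a,b)
print("z125 ends",atz(T,(275,226.2),.125),atz(T,(288,228),.125))
for n,s,c in(("T",T,[(196,207.7),(237.7,206),(239.2,242),(196.7,244.5)]),("S",S,[(266.2,273),(305.2,272.4),(307.8,306.4),(266.2,307.4)])):
    print(n,np.array([atz(s,u,.012) for u in c]))
print("tips",atz(T,(193.3,228.8),.226),atz(T,(218.3,227),.226))
print("bends",atz(T,(194.2,202),.216),atz(T,(218.8,201),.216))
print("sidebends",atz(S,(271,234),.216),atz(S,(271,251.5),.216))
print("knob",tri(T,(382,208.7),S,(286.3,150)), atz(T,(382,208.7),.215))
# ring
from scipy.optimize import least_squares
th=np.linspace(0,2*np.pi,200)
def bb(p,z): 
    q=proj(T,np.c_[p[0]+.093*np.cos(th),p[1]+.093*np.sin(th),0*th+z]);return np.r_[q.min(0),q.max(0)]
m=np.array([348,184.5,406.3,242])
r=least_squares(lambda p:bb(p,p[2])-m,[.4,-.1,.13]);print("ring",r.x,r.fun)
def bs(p):
    q=proj(S,np.c_[p[0]+.093*np.cos(th),p[1]+.093*np.sin(th),0*th+.130]);return np.r_[q.min(0),q.max(0)]
ms=np.array([262.2,152.5,308.8,np.nan])
r=least_squares(lambda p:(bs(p)-ms)[[0,2]],[.4,-.1]);print("ringS x",r.x)
# others ground
for n,u in dict(bt=(278.5,178),bl=(307,180),mort=(346,266),wash=(435,205),reag=(243,166),spA=(223,282),spB=(262,249)).items(): print(n,atz(T,u,.04))
```

```text
grip (array([0.4928, 0.0479, 0.1236]), np.float64(0.0004696402653127817))
(array([0.4964, 0.0692, 0.1218]), np.float64(0.00026192238798727294)) (array([0.4891, 0.0266, 0.1266]), np.float64(0.0011039853475364296))
z125 ends [0.4958 0.0691 0.125 ] [0.4899 0.0266 0.125 ]
T [[0.5782 0.3552 0.012 ]
 [0.5845 0.2062 0.012 ]
 [0.4556 0.1981 0.012 ]
 [0.4465 0.3475 0.012 ]]
S [[0.5863 0.2141 0.012 ]
 [0.4572 0.2058 0.012 ]
 [0.4479 0.3547 0.012 ]
 [0.5757 0.3643 0.012 ]]
tips [0.4732 0.3141 0.226 ] [0.4788 0.2383 0.226 ]
bends [0.5581 0.3169 0.216 ] [0.5613 0.2408 0.216 ]
sidebends [0.5642 0.2557 0.216 ] [0.5593 0.3336 0.216 ]
knob (array([ 0.539 , -0.2642,  0.2035]), np.float64(0.0015764004900976527)) [ 0.5377 -0.2617  0.215 ]
ring [ 0.5344 -0.2582  0.1586] [-0.088   0.0906  0.0876 -0.0885]
ringS x [ 0.5427 -0.299 ]
bt [0.6803 0.0603 0.04  ]
bl [ 0.673  -0.0406  0.04  ]
mort [ 0.3714 -0.1711  0.04  ]
wash [ 0.5832 -0.4849  0.04  ]
reag [0.7244 0.1871 0.04  ]
spA [0.3164 0.2471 0.04  ]
spB [0.4287 0.1159 0.04  ]
```

```bash
cat >> h.py <<'E'
def go(x,y,z,yaw):
    """grasp-point target (world), yaw of the closing line; prints shift in tool axes now, and after the turn"""
    o=env.get_obs();Rt=R.from_quat(o["eef_rot"]);M=Rt.as_matrix()
    cur=np.arctan2(M[1,1],M[0,1]);dy=(yaw-cur+np.pi/2)%np.pi-np.pi/2
    w=np.array([x,y,z])-(o["position"]-env.grip_point_offset*M[:,2])
    W=R.from_rotvec([0,0,dy])
    print("rz",round(-dy,4),"shift now",np.round(M.T@w,4),"after turn",np.round((W.as_matrix()@M).T@w,4),"tilt",np.round(M[:,2],4))
    print("t",o["time"],"grip at",np.round(o["position"]-env.grip_point_offset*M[:,2],4),"yaw",round(cur,4),"f",np.round(o["ft_force"],2),o["grasp_force"].round(2),o["finger_gap"].round(4),"q",np.round(o["joint_positions"],2))
E
D="python3 drive.py"
python3 drive.py '0 0 -0.12 0 0 -0.01 0.085;0 0 -0.12 0 0 -0.01 0.085;0 0 -0.12 0 0 -0.01 0.085;0 0 -0.12 0 0 -0.01 0.085;0 0 -0.12 0 0 -0.01 0.085'
python3 drive.py '0 0 -0.12 0 0 -0.01 0.06;0 0 -0.12 0 0 -0.01 0.06;0 0 -0.12 0 0 0 0.06;0 0 0 0 0 0 0.06'
python3 -c "
from h import *
go(.4925,.048,.26,-.14)"
```

```text
time: 0.52
position: [0.2607, -0.5121, 0.2812]
eef_rot: [0.859, 0.513, 0.0, -0.001]
ft_force: [0.2, -1.0, 0.5]
finger_gap: 0.0853
grasp_force: 0.0
time: 0.85
position: [0.2608, -0.5126, 0.3016]
eef_rot: [0.754, 0.657, -0.0, 0.0]
ft_force: [0.1, 0.5, -0.6]
finger_gap: 0.0599
grasp_force: 0.0
rz 0.0029 shift now [0.587  0.1529 0.06  ] after turn [0.5874 0.1512 0.06  ] tilt [ 2.e-04 -6.e-04 -1.e+00]Traceback (most recent call last):
  File "<string>", line 3, in <module>
    go(.4925,.048,.26,-.14)
    ~~^^^^^^^^^^^^^^^^^^^^^
  File "h.py", line 27, in go
    print("t",o["time"],"grip at",np.round(o["position"]-env.grip_point_offset*M[:,2],4),"yaw",round(cur,4),"f",np.round(o["ft_force"],2),o["grasp_force"].round(2),o["finger_gap"].round(4),"q",np.round(o["joint_positions"],2))
                                                                                                                                          ^^^^^^^^^^^^^^^^^^^^^^
AttributeError: 'float' object has no attribute 'round'
```

```bash
sed -i 's/o\["grasp_force"\].round(2),o\["finger_gap"\].round(4)/round(float(o["grasp_force"]),2),round(float(o["finger_gap"]),4)/' h.py
python3 drive.py '0 0 0 0.038 0.01 0 0.06;0 0 0 0.038 0.01 0 0.06;0 0 0 0.038 0.01 0 0.06;0 0 0 0.038 0.01 0 0.06;0 0 0 0.038 0.01 0 0.06' >/dev/null
python3 drive.py '0 0 0 0.038 0.01 0 0.06;0 0 0 0.038 0.01 0 0.06;0 0 0 0.038 0.01 0 0.06;0 0 0 0.038 0.01 0 0.06;0 0 0 0.038 0.01 0 0.06' >/dev/null
python3 drive.py '0 0 0 0.038 0.01 0 0.06;0 0 0 0.038 0.01 0 0.06;0 0 0 0.038 0.01 0 0.06;0 0 0 0.038 0.01 0 0.06;0 0 0 0 0 0 0.06'
python3 -c "
from h import *
go(.4925,.048,.1245,-.14)"
```

```text
time: 2.1
position: [0.4744, 0.0009, 0.3005]
eef_rot: [0.754, 0.657, 0.001, -0.001]
ft_force: [0.6, 0.4, -0.4]
finger_gap: 0.0598
grasp_force: 0.0
rz 0.0036 shift now [0.0486 0.0117 0.1948] after turn [0.0486 0.0115 0.1948] tilt [-6.0e-04  3.4e-03 -1.0e+00]
t 2.1 grip at [0.4744 0.0008 0.3192] yaw -0.1364 f [ 0.65  0.36 -0.37] 0.0 0.0598 q [-0.26 -0.15  1.77  0.    1.52 -0.12]
```

```bash
python3 drive.py '0 0 0 0.025 0.006 0.02 0.05;0 0 0 0.0236 0.0057 0.04 0.05;0 0 0 0 0 0.04 0.05;0 0 0 0 0 0.025 0.05;0 0 0 0 0 0 0.05'
python3 - <<'E'
from h import *
go(.4925,.048,.1245,-.14)
a=env.snapshot("top")["img"];b=env.snapshot("side")["img"]
f=lambda i,x,y,w,h:cv2.resize(i[y:y+h,x:x+w,::-1],None,fx=5,fy=5,interpolation=cv2.INTER_CUBIC)
cv2.imwrite("pics/g1.png",np.hstack([f(a,240,180,80,80),f(b,260,180,70,80)]))
E
```

```text
time: 2.52
position: [0.4861, 0.0398, 0.1737]
eef_rot: [0.756, 0.655, -0.004, -0.005]
ft_force: [-0.2, 0.5, -0.7]
finger_gap: 0.0503
grasp_force: 0.0
rz -0.0023 shift now [0.009  0.0058 0.0678] after turn [0.009  0.0059 0.0678] tilt [-0.0134  0.0021 -0.9999]
t 2.5167 grip at [0.4863 0.0398 0.1924] yaw -0.1423 f [-0.24  0.49 -0.74] 0.0 0.0503 q [-0.17 -0.01  1.89 -0.    1.27 -0.02]
```

View pics/g1.png

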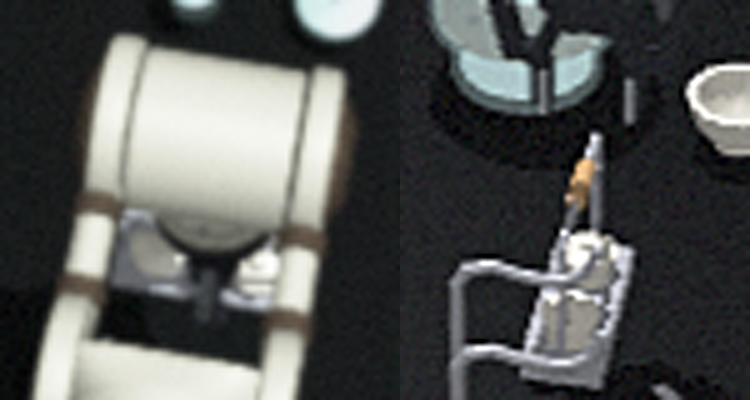

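The side view shows the two fingertips at (545,100) and (630,100), straddling the grip at (582,180). They are aligned, so I descend and grip.

```bash
python3 drive.py '0 0 0 0 0 0 0.05;0 0 0 0 0 0 0.05' >/dev/null
python3 -c "
from h import *
go(.4925,.048,.1245,-.14)"
```

```text
rz -0.0013 shift now [ 0.0096 -0.0019  0.0775] after turn [ 0.0096 -0.0019  0.0775] tilt [ 4.6e-03 -8.0e-04 -1.0e+00]
t 2.7833 grip at [0.4926 0.0383 0.202 ] yaw -0.1413 f [0.47 0.12 0.89] 0.0 0.0499 q [-0.17 -0.01  1.88  0.    1.27 -0.03]
```

```bash
python3 drive.py '0 0 0 0.0096 -0.001 0.025 0.05;0 0 0 0 0 0.025 0.05;0 0 0 0 0 0.02 0.05;0 0 0 0 0 0.007 0.05;0 0 0 0 0 0 0.05' 60
python3 drive.py '0 0 0 0 0 0 0.05;0 0 0 0 0 0 0.03;0 0 0 0 0 0 0.02;0 0 0 0 0 0 0.005;0 0 0 0 0 0 0.005' 60
python3 drive.py '0 0 0 0 0 0 0.005;0 0 0 0 0 0 0.005;0 0 0 0 0 0 0.005;0 0 0 0 0 0 0.005' 60
python3 -c "
from h import *
go(.42,.048,.255,.058)"
```

```text
time: 3.2
position: [0.491, 0.0484, 0.1033]
eef_rot: [0.755, 0.656, -0.0, -0.001]
ft_force: [-0.0, 0.6, -0.2]
finger_gap: 0.0501
grasp_force: 0.0
time: 3.62
position: [0.4923, 0.0483, 0.1051]
eef_rot: [0.755, 0.656, 0.001, 0.001]
ft_force: [-0.7, -0.4, 6.3]
finger_gap: 0.0124
grasp_force: 58.3
time: 3.95
position: [0.4924, 0.0483, 0.1052]
eef_rot: [0.755, 0.656, 0.001, 0.001]
ft_force: [-2.4, -0.6, 5.3]
finger_gap: 0.0123
grasp_force: 58.3
rz -0.1982 shift now [-0.0104 -0.0713 -0.1313] after turn [ 0.0039 -0.0719 -0.1313] tilt [ 2.2e-03 -4.0e-04 -1.0e+00]
t 3.95 grip at [0.4923 0.0483 0.1239] yaw -0.1402 f [-2.44 -0.56  5.33] 58.29 0.0123 q [-0.15  0.09  1.94 -0.    1.11 -0.01]
```

```bash
python3 drive.py '0 0 0 0 0 -0.006 0.005;0 0 0 0 0 -0.012 0.005;0 0 0 0 0 -0.018 0.005;0 0 0 0 0 -0.02 0.005;0 0 0 0 0 -0.02 0.005' >/dev/null
python3 drive.py '0 0 0 0 0 -0.02 0.005;0 0 0 0 0 -0.018 0.005;0 0 -0.03 0 -0.006 -0.012 0.005;0 0 -0.04 0.001 -0.012 -0.005 0.005;0 0 -0.04 0.001 -0.015 0 0.005' >/dev/null
python3 drive.py '0 0 -0.04 0.001 -0.015 0 0.005;0 0 -0.03 0.001 -0.012 0 0.005;0 0 -0.018 0 -0.007 0 0.005;0 0 0 0 -0.004 0 0.005;0 0 0 0 0 0 0.005'
python3 -c "
from h import *
go(.42,.2745,.255,.058)"
```

```text
time: 5.2
position: [0.4203, 0.0555, 0.2346]
eef_rot: [0.687, 0.727, -0.0, -0.0]
ft_force: [0.6, 1.1, -3.3]
finger_gap: 0.0122
grasp_force: 58.6
rz -0.0007 shift now [ 0.2187  0.0122 -0.0017] after turn [ 0.2187  0.0124 -0.0017] tilt [-1.e-04  0.e+00 -1.e+00]
t 5.2 grip at [0.4203 0.0555 0.2533] yaw 0.0573 f [ 0.65  1.11 -3.29] 58.56 0.0122 q [-0.16 -0.26  1.99 -0.    1.41 -0.21]
```

```bash
python3 drive.py '0 0 0 0.008 0.0005 0 0.005;0 0 0 0.016 0.001 0 0.005;0 0 0 0.023 0.0012 0 0.005;0 0 0 0.026 0.0015 0 0.005;0 0 0 0.026 0.0015 0 0.005' >/dev/null
python3 drive.py '0 0 0 0.026 0.0015 0 0.005;0 0 0 0.026 0.0015 0 0.005;0 0 0 0.024 0.0012 0 0.005;0 0 0 0.02 0.001 0 0.005;0 0 0 0.014 0.001 0 0.005' >/dev/null
python3 drive.py '0 0 0 0.007 0.0005 0 0.005;0 0 0 0.0025 0 0 0.005;0 0 0 0 0 0 0.005;0 0 0 0 0 0 0.005'
python3 - <<'E'
from h import *
import pickle
go(.5,.276,.25,.058)
d={n:env.snapshot(n) for n in("top","side")};pickle.dump(d,open("s1.pkl","wb"))
f=lambda i,x,y,w,h:cv2.resize(i[y:y+h,x:x+w,::-1],None,fx=5,fy=5,interpolation=cv2.INTER_CUBIC)
cv2.imwrite("pics/g2.png",np.hstack([f(d["top"]["img"],170,185,80,100),f(d["side"]["img"],250,210,80,100)]))
E
```

```text
time: 6.37
position: [0.4206, 0.2739, 0.2345]
eef_rot: [0.687, 0.727, -0.0, 0.0]
ft_force: [0.3, -1.4, -3.3]
finger_gap: 0.0121
grasp_force: 58.6
rz -0.0005 shift now [-0.0025  0.0793  0.0032] after turn [-0.0025  0.0793  0.0032] tilt [-3.e-04 -5.e-04 -1.e+00]
t 6.3667 grip at [0.4206 0.2739 0.2532] yaw 0.0575 f [ 0.35 -1.36 -3.3 ] 58.57 0.0121 q [ 0.34 -0.04  1.79 -0.    1.38  0.28]
```

View pics/g2.png

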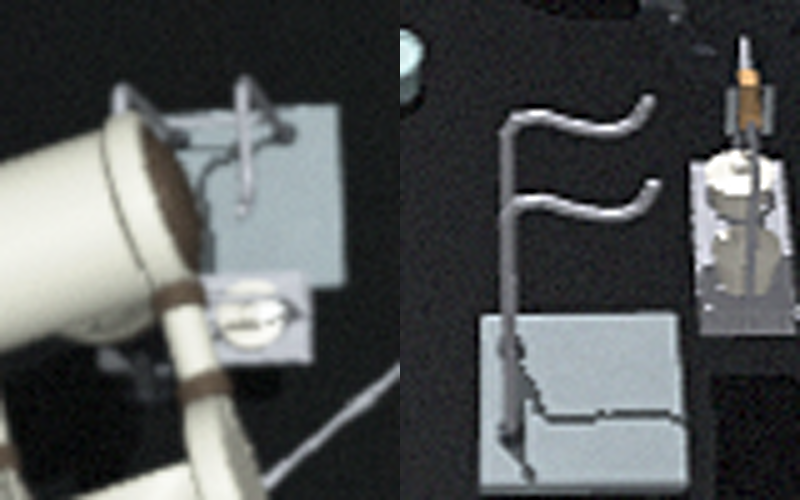

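The side crop shows the hook tips at native (299.6,229.2) and (300.6,246.4). The carrier hangs level in the gripper, ahead of the hooks, with both crucibles in it.

Run:
```python
from h import *
import pickle
np.set_printoptions(precision=4,suppress=True)
d=pickle.load(open("s1.pkl","rb"));T=d["top"];S=d["side"]
a=tri(T,(192.9,228.4),S,(300.6,246.4));b=tri(T,(217.9,226.6),S,(299.6,229.2));print("tips",a,b)
print("tops far top img now", tri(T,(170+240/5-.4,185+212/5-.4),S,(299.6,229.2)))
o=env.get_obs();g=o["position"]+[0,0,.0187]
print("grip pred side",proj(S,[g,g+[0,-.022,0]]),"seen sleeve far end ~",250+348/5,210+70/5, "top seen")
# low point of arms: seen side far (605,130) near (607,215)
for h in(.203,.207): print(h,atz(S,(250+(605-400)/5-.4,210+130/5-.4),h),atz(S,(250+(607-400)/5-.4,210+214/5-.4),h))
```

```text
tips (array([0.475, 0.316, 0.223]), np.float64(0.00034008577292642594)) (array([0.4798, 0.2398, 0.2244]), np.float64(0.0009056766353912717))
tops far top img now (array([0.4791, 0.2406, 0.2249]), np.float64(0.00039348288428027787))
grip pred side [[319.8486 229.3713]
 [319.728  224.6149]] seen sleeve far end ~ 319.6 224.0 top seen
0.203 [0.5059 0.2453 0.203 ] [0.5024 0.3206 0.203 ]
0.207 [0.5058 0.25   0.207 ] [0.5023 0.325  0.207 ]
```

```bash
python3 drive.py '0 0 0 0 0.006 0.002 0.005;0 0 0 0.001 0.012 0.002 0.005;0 0 0 0 0.016 0.002 0.005;0 0 0 0 0.016 0.002 0.005;0 0 0 0 0.015 0 0.005' >/dev/null
python3 drive.py '0 0 0 0 0.011 0 0.005;0 0 0 0 0.005 0 0.005;0 0 0 0 0.002 0 0.005;0 0 0 0 0 0 0.005;0 0 0 0 0 0 0.005'
python3 -c "
from h import *
go(.504,.278,.207,.06)"
```

```text
time: 7.3
position: [0.5029, 0.2801, 0.2266]
eef_rot: [0.686, 0.727, -0.0, -0.0]
ft_force: [-0.4, 0.1, -3.1]
finger_gap: 0.0121
grasp_force: 58.6
rz -0.0021 shift now [-0.0021  0.001   0.0383] after turn [-0.0021  0.001   0.0383] tilt [-5.e-04 -1.e-04 -1.e+00]
t 7.3 grip at [0.5029 0.2801 0.2453] yaw 0.0579 f [-0.4   0.06 -3.05] 58.65 0.0121 q [0.3  0.16 1.6  0.   1.38 0.24]
```

```bash
python3 drive.py '0 0 0 -0.001 0.0005 0.006 0.005;0 0 0 -0.001 0.0005 0.008 0.005;0 0 0 0 0 0.008 0.005;0 0 0 0 0 0.006 0.005;0 0 0 0 0 0.004 0.005'
python3 drive.py '0 0 0 0 0 0.0025 0.005;0 0 0 0 0 0.002 0.005;0 0 0 0 0 0 0.005;0 0 0 0 0 0 0.005'
python3 -c "
from h import *
go(.504,.278,.207,.06)"
```

```text
time: 7.72
position: [0.5035, 0.278, 0.1929]
eef_rot: [0.686, 0.727, -0.001, -0.001]
ft_force: [1.0, -0.1, -2.6]
finger_gap: 0.0121
grasp_force: 58.6
time: 8.05
position: [0.5046, 0.2783, 0.1904]
eef_rot: [0.686, 0.727, 0.0, 0.0]
ft_force: [-0.5, 0.3, -2.5]
finger_gap: 0.012
grasp_force: 58.6
rz -0.002 shift now [-0.0003 -0.0006  0.0021] after turn [-0.0003 -0.0006  0.0021] tilt [ 4.e-04  1.e-04 -1.e+00]
t 8.05 grip at [0.5046 0.2783 0.2091] yaw 0.058 f [-0.47  0.27 -2.5 ] 58.62 0.012 q [0.29 0.19 1.64 0.   1.31 0.24]
```

Not in contact yet, so I lower it in small steps.

```bash
python3 drive.py '0 0 0 0 0 0.0015 0.005;0 0 0 0 0 0.001 0.005;0 0 0 0 0 0 0.005'
python3 drive.py '0 0 0 0 0 0.001 0.005;0 0 0 0 0 0.0005 0.005;0 0 0 0 0 0 0.005'
```

```text
time: 8.3
position: [0.5044, 0.2782, 0.1876]
eef_rot: [0.686, 0.727, -0.0, -0.0]
ft_force: [-0.7, -0.9, -4.1]
finger_gap: 0.0121
grasp_force: 58.6
time: 8.55
position: [0.5046, 0.2783, 0.1868]
eef_rot: [0.686, 0.727, 0.0, 0.0]
ft_force: [-1.9, -1.3, 0.5]
finger_gap: 0.0118
grasp_force: 58.9
```

```bash
python3 drive.py '0 0 0 0 0 0.0008 0.005;0 0 0 0 0 0 0.005;0 0 0 0 0 0 0.005'
python3 drive.py '0 0 0 0 0 0 0.016;0 0 0 0 0 0 0.02;0 0 0 0 0 0 0.03;0 0 0 0 0 0 0.045;0 0 0 0 0 0 0.045' 20
python3 drive.py '0 0 0 0 0 0 0.045;0 0 0 0 0 0 0.045;0 0 0 0 0 0 0.045;0 0 0 0 0 0 0.045;0 0 0 0 0 0 0.045'
python3 - <<'E'
from h import *
import pickle
go(.504,.278,.4,.06)
d={n:env.snapshot(n) for n in("top","side")};pickle.dump(d,open("s2.pkl","wb"))
f=lambda i,x,y,w,h:cv2.resize(i[y:y+h,x:x+w,::-1],None,fx=5,fy=5,interpolation=cv2.INTER_CUBIC)
cv2.imwrite("pics/g3.png",f(d["side"]["img"],250,210,80,100))
E
```

```text
time: 8.8
position: [0.5047, 0.2783, 0.1867]
eef_rot: [0.686, 0.727, 0.0, 0.0]
ft_force: [-2.8, -0.3, 6.0]
finger_gap: 0.0123
grasp_force: 59.5
time: 9.22
position: [0.5044, 0.2782, 0.1853]
eef_rot: [0.686, 0.727, 0.0, -0.0]
ft_force: [0.2, -0.3, 0.9]
finger_gap: 0.0452
grasp_force: 0.0
time: 9.63
position: [0.5044, 0.2782, 0.1854]
eef_rot: [0.686, 0.727, -0.0, -0.0]
ft_force: [0.2, -0.2, 0.2]
finger_gap: 0.045
grasp_force: 0.0
rz -0.002 shift now [-0.0002 -0.0004 -0.1959] after turn [-0.0002 -0.0004 -0.1959] tilt [-0.  0. -1.]
t 9.6333 grip at [0.5044 0.2782 0.2041] yaw 0.058 f [ 0.22 -0.24  0.21] 0.0 0.045 q [0.29 0.2  1.64 0.   1.3  0.24]
```

View pics/g3.png

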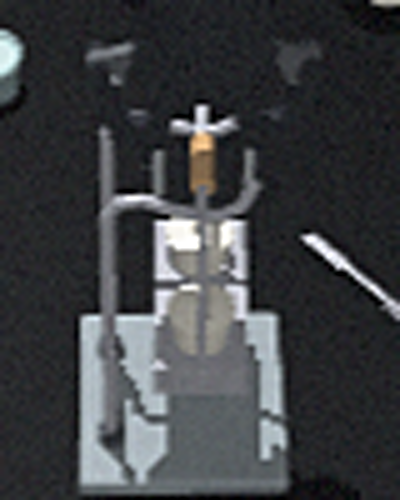

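The carrier hangs on both hooks, level, with both crucibles standing in it, and the open fingers straddle the grip. I rise straight up and turn for the lid.

```bash
python3 drive.py '0 0 0 0 0 -0.015 0.045;0 0 0 0 0 -0.03 0.045;0 0 0 0 0 -0.03 0.045;0 0 0.08 0 0 -0.03 0.06;0 0 0.12 0 0 -0.025 0.07' 60 >/dev/null
python3 drive.py '0 0 0.12 0 0 -0.01 0.075;0 0 0.12 0 0 0 0.075;0 0 0.12 0 0 0 0.075;0 0 0.12 0 0 0 0.075;0 0 0.12 0 0 0 0.075'>/dev/null
python3 drive.py '0 0 0.12 0 0 0 0.075;0 0 0.12 0 0 0 0.075;0 0 0.12 0 0 0 0.075;0 0 0.12 0 0 0 0.075;0 0 0.12 0 0 0 0.075'>/dev/null
python3 drive.py '0 0 0.12 0 0 0 0.075;0 0 0.12 0 0 0 0.075;0 0 0 0 0 0 0.075;0 0 0 0 0 0 0.075'
python3 - <<'E'
from h import *
import pickle
go(.539,-.264,.24,-1.571)
s=env.snapshot("top")
cv2.imwrite("pics/g4.png",cv2.resize(s["img"][170:270,170:420,::-1],None,fx=3,fy=3,interpolation=cv2.INTER_CUBIC))
E
```

```text
time: 11.32
position: [0.5044, 0.2782, 0.3254]
eef_rot: [1.0, -0.004, -0.0, 0.0]
ft_force: [0.2, -0.6, -0.6]
finger_gap: 0.0752
grasp_force: 0.0
rz -0.0076 shift now [0.0389 0.5419 0.1041] after turn [0.0347 0.5422 0.1041] tilt [-0. -0. -1.]
t 11.3167 grip at [0.5044 0.2782 0.3441] yaw -1.5786 f [ 0.17 -0.6  -0.57] 0.0 0.0752 q [ 0.29  0.12  1.46 -0.    1.57  1.87]
```

View pics/g4.png

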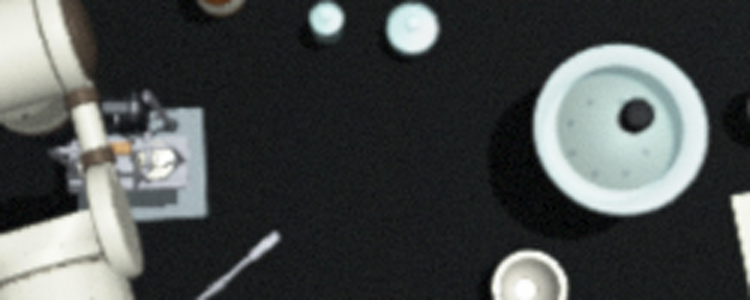

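The carrier is still hanging and the knob sits at (381.7,208.4), the same place as before. I move over the lid.

```bash
python3 drive.py '0 0 0 0.0028 0.02 0 0.075;0 0 0 0.0028 0.038 0 0.075;0 0 0 0.0028 0.038 0 0.075;0 0 0 0.0028 0.038 0 0.075;0 0 0 0.0028 0.038 0 0.075' >/dev/null
python3 drive.py '0 0 0 0.0028 0.038 0 0.075;0 0 0 0.0028 0.038 0 0.075;0 0 0 0.0028 0.038 0 0.075;0 0 0 0.0028 0.038 0 0.075;0 0 0 0.0028 0.038 0 0.075' >/dev/null
python3 drive.py '0 0 0 0.0028 0.038 0 0.075;0 0 0 0.0028 0.038 0 0.075;0 0 0 0.0028 0.038 0 0.075;0 0 0 0.0028 0.035 0 0.075;0 0 0 0 0.02 0 0.075' >/dev/null
python3 drive.py '0 0 0 0 0 0 0.075;0 0 0 0 0 0 0.075;0 0 0 0 0 0 0.075'
python3 -c "
from h import *
go(.539,-.264,.207,-1.571)"
```

```text
time: 12.87
position: [0.5377, -0.2524, 0.3254]
eef_rot: [1.0, -0.005, -0.0, -0.0]
ft_force: [-0.0, 0.4, 0.1]
finger_gap: 0.0749
grasp_force: 0.0
rz -0.0093 shift now [0.0014 0.0117 0.1371] after turn [0.0013 0.0117 0.1371] tilt [-0.e+00  7.e-04 -1.e+00]
t 12.8667 grip at [ 0.5377 -0.2524  0.3441] yaw -1.5803 f [-0.    0.36  0.07] 0.0 0.0749 q [-0.64  0.16  1.41  0.    1.57  0.94]
```

```bash
python3 drive.py '0 0 0 0.0013 0.0117 0.02 0.075;0 0 0 0 0 0.035 0.075;0 0 0 0 0 0.025 0.075;0 0 0 0 0 0 0.075;0 0 0 0 0 0 0.075'
python3 - <<'E'
from h import *
go(.539,-.264,.207,-1.571)
d={n:env.snapshot(n) for n in("top","side")}
f=lambda i,x,y,w,h:cv2.resize(i[y:y+h,x:x+w,::-1],None,fx=5,fy=5,interpolation=cv2.INTER_CUBIC)
cv2.imwrite("pics/g5.png",np.hstack([f(d["side"]["img"],250,110,75,100),f(d["top"]["img"],340,165,80,100)]))
E
```

```text
time: 13.28
position: [0.5384, -0.2631, 0.2446]
eef_rot: [1.0, -0.004, -0.001, -0.001]
ft_force: [0.2, -0.2, 0.9]
finger_gap: 0.0748
grasp_force: 0.0
rz -0.0087 shift now [0.0007 0.001  0.0563] after turn [0.0006 0.001  0.0563] tilt [-0.0023  0.002  -1.    ]
t 13.2833 grip at [ 0.5385 -0.2631  0.2633] yaw -1.5797 f [ 0.23 -0.21  0.92] 0.0 0.0748 q [-0.66  0.21  1.51  0.    1.42  0.92]
```

View pics/g5.png

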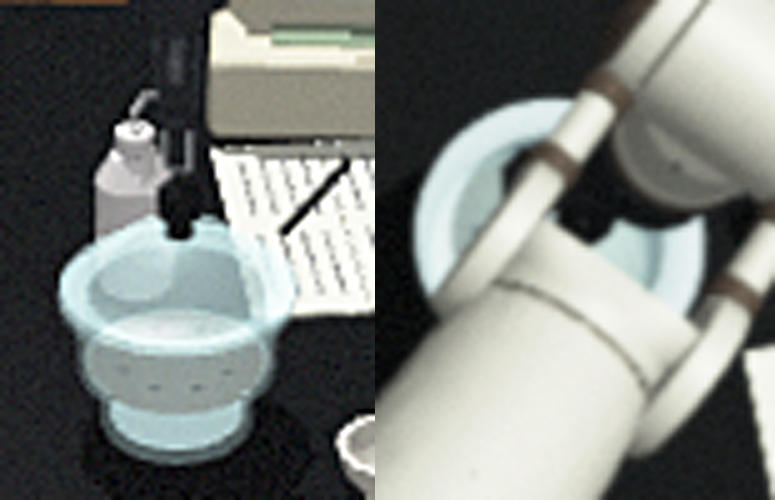

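In the side view the finger (≈178,150) is in line with the knob (≈180,200), so I go down and close.

```bash
python3 drive.py '0 0 0 0.0006 0.0005 0.015 0.075;0 0 0 0 0 0.02 0.075;0 0 0 0 0 0.013 0.075;0 0 0 0 0 0.006 0.075;0 0 0 0 0 0.002 0.075'
python3 drive.py '0 0 0 0 0 0 0.06;0 0 0 0 0 0 0.05;0 0 0 0 0 0 0.045;0 0 0 0 0 0 0.04;0 0 0 0 0 0 0.037' 25
python3 drive.py '0 0 0 0 0 0 0.03;0 0 0 0 0 0 0.02;0 0 0 0 0 0 0.02;0 0 0 0 0 0 0.02;0 0 0 0 0 0 0.02' 60
python3 -c "
from h import *
go(.539,-.234,.207,-1.571)"
```

```text
time: 13.8
position: [0.5394, -0.2652, 0.1892]
eef_rot: [1.0, -0.005, -0.0, -0.0]
ft_force: [-1.1, -0.3, -0.3]
finger_gap: 0.0749
grasp_force: 0.0
time: 14.22
position: [0.5399, -0.2648, 0.1904]
eef_rot: [1.0, -0.006, 0.001, -0.0]
ft_force: [0.0, 3.4, 3.1]
finger_gap: 0.0369
grasp_force: 1.7
time: 14.63
position: [0.5401, -0.2648, 0.1907]
eef_rot: [1.0, -0.005, 0.001, -0.0]
ft_force: [-0.5, 4.2, 6.1]
finger_gap: 0.0327
grasp_force: 59.7
rz -0.0106 shift now [-0.0014 -0.0308  0.0024] after turn [-0.0011 -0.0308  0.0024] tilt [ 1.6e-03  7.0e-04 -1.0e+00]
t 14.6333 grip at [ 0.5401 -0.2648  0.2094] yaw -1.5816 f [-0.52  4.22  6.1 ] 59.74 0.0327 q [-0.66  0.26  1.56  0.    1.32  0.92]
```

```bash
python3 drive.py '0 0 0 0 -0.002 0 0.02;0 0 0 0 -0.004 0 0.02;0 0 0 0 -0.004 0 0.02' 80
python3 drive.py '0 0 0 0 -0.004 0 0.02;0 0 0 0 -0.004 0 0.02;0 0 0 0 -0.004 0 0.02;0 0 0 0 -0.004 0 0.02'
python3 drive.py '0 0 0 0 -0.004 0 0.02;0 0 0 0 -0.002 0 0.02;0 0 0 0 0 0 0.02;0 0 0 0 0 0 0.02;0 0 0 0 0 0 0.02'
python3 - <<'E'
from h import *
go(.54,-.085,.26,-1.58)
d={n:env.snapshot(n) for n in("top","side")}
f=lambda i,x,y,w,h:cv2.resize(i[y:y+h,x:x+w,::-1],None,fx=5,fy=5,interpolation=cv2.INTER_CUBIC)
cv2.imwrite("pics/g6.png",np.hstack([f(d["side"]["img"],250,110,75,100),f(d["top"]["img"],340,165,80,100)]))
E
```

```text
time: 14.88
position: [0.5402, -0.2578, 0.191]
eef_rot: [1.0, -0.006, 0.001, 0.003]
ft_force: [-0.1, -6.4, 4.8]
finger_gap: 0.0326
grasp_force: 79.1
time: 15.22
position: [0.5405, -0.2419, 0.1911]
eef_rot: [1.0, -0.006, 0.001, 0.003]
ft_force: [1.2, -5.8, 4.3]
finger_gap: 0.0322
grasp_force: 79.2
time: 15.63
position: [0.5406, -0.2354, 0.191]
eef_rot: [1.0, -0.006, 0.001, 0.002]
ft_force: [0.6, -5.0, 5.5]
finger_gap: 0.032
grasp_force: 79.3
rz -0.0025 shift now [-0.0021 -0.1501 -0.051 ] after turn [-0.0018 -0.1501 -0.051 ] tilt [ 0.0028 -0.0046 -1.    ]
t 15.6333 grip at [ 0.5405 -0.2354  0.2097] yaw -1.5825 f [ 0.57 -4.97  5.5 ] 79.32 0.032 q [-0.61  0.22  1.6  -0.    1.31  0.97]
```

View pics/g6.png

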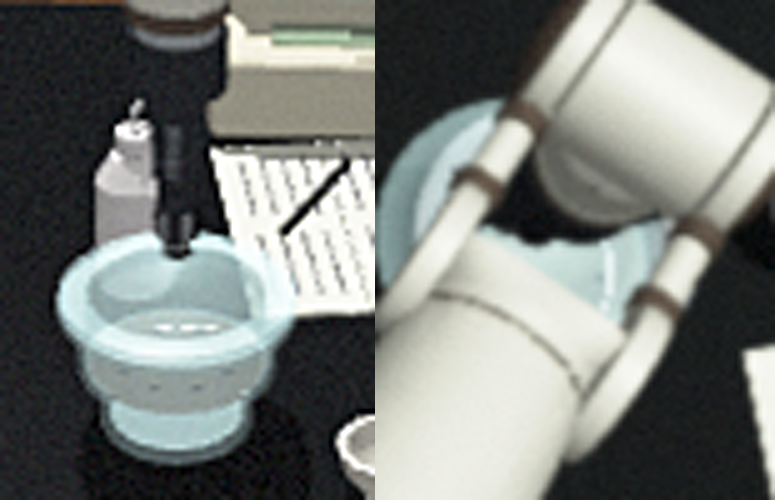

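The lid has slid about 29 mm towards +y and the jar foot is still at (175,455). I lift, then move off to the side.

```bash
python3 drive.py '0 0 0 0 0 -0.003 0.02;0 0 0 0 0 -0.006 0.02;0 0 0 0 0 -0.008 0.02;0 0 0 0 0 -0.01 0.02;0 0 0 0 0 -0.01 0.02' >/dev/null
python3 drive.py '0 0 0 0 0 -0.01 0.02;0 0 0 0 0 -0.006 0.02;0 0 0 0 0 -0.003 0.02;0 0 0 0 0 0 0.02;0 0 0 0 0 0 0.02'
python3 drive.py '0 0 0 0 -0.004 0 0.02;0 0 0 0 -0.009 0 0.02;0 0 0 0 -0.014 0 0.02;0 0 0 0 -0.016 0 0.02;0 0 0 0 -0.016 0 0.02' >/dev/null
python3 drive.py '0 0 0 0 -0.016 0 0.02;0 0 0 0 -0.016 0 0.02;0 0 0 0 -0.016 0 0.02;0 0 0 0 -0.016 0 0.02;0 0 0 0 -0.013 0 0.02' >/dev/null
python3 drive.py '0 0 0 0 -0.009 0 0.02;0 0 0 0 -0.004 0 0.02;0 0 0 0 -0.002 0 0.02;0 0 0 0 0 0 0.02;0 0 0 0 0 0 0.02' >/dev/null
python3 drive.py '0 0 0 0 0 0 0.02;0 0 0 0 0 0 0.02;0 0 0 0 0 0 0.02;0 0 0 0 0 0 0.02;0 0 0 0 0 0 0.02'
python3 - <<'E'
from h import *
go(.54,-.085,.26,-1.58)
d={n:env.snapshot(n) for n in("top","side")}
f=lambda i,x,y,w,h,k:cv2.resize(i[y:y+h,x:x+w,::-1],(w*k//10,h*k//10),interpolation=cv2.INTER_CUBIC)
a=f(d["side"]["img"],240,120,90,160,35);b=f(d["top"]["img"],170,155,240,120,20)
m=np.zeros((600,800,3),np.uint8);m[:a.shape[0],:a.shape[1]]=a;m[:b.shape[0],320:320+b.shape[1]]=b
cv2.imwrite("pics/g7.png",m)
E
```

```text
time: 16.57
position: [0.5397, -0.2333, 0.2453]
eef_rot: [1.0, -0.006, -0.0, -0.0]
ft_force: [0.4, 0.2, -6.6]
finger_gap: 0.0324
grasp_force: 79.9
time: 18.23
position: [0.5415, -0.0826, 0.2454]
eef_rot: [1.0, -0.006, -0.0, -0.0]
ft_force: [-0.9, -0.6, -6.2]
finger_gap: 0.0323
grasp_force: 80.1
rz -0.0023 shift now [-0.0014  0.0024  0.0041] after turn [-0.0014  0.0024  0.0041] tilt [-1.e-04  0.e+00 -1.e+00]
t 18.2333 grip at [ 0.5415 -0.0826  0.2641] yaw -1.5823 f [-0.92 -0.64 -6.24] 80.07 0.0323 q [-0.37  0.08  1.66  0.    1.41  1.21]
```

View pics/g7.png

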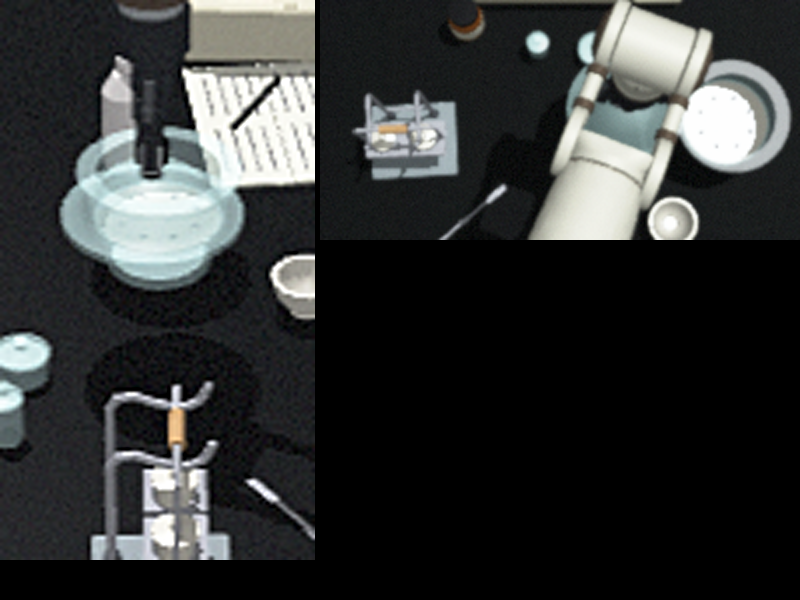

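The lid is held level at top-view (≈625,110), the jar mouth at (≈735,115) is uncovered, and the carrier is hanging with both crucibles in it. I hand in.

```bash
python3 -c "
from bench import env
print(env.sign_off())"
```

```text
the job is handed in; nothing more can be done
None
```

I handed the job in after about 18 s of robot time; the sign-off gave no verdict. The carrier hangs level on both hooks with both crucibles in it. The lid was slid about 29 mm before lifting and is now held level, about 55 mm above the rim and 182 mm to the side of the uncovered jar.

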